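Gauge the glass nail file in the ratchet micrometer

TASK

Take the glass file off its wooden rest and lay it lengthwise along the steel anvil bar of the upright micrometer, passing under the spindle, and let go of it. Then turn the ratchet cap on top of the micrometer clockwise until the spindle nips the file and the ratchet clearly slips; stop within about a quarter turn of slipping, let go and leave the file clamped. Never press hard on the glass, and leave the other things on the sill where they are.

Things in the scene. Friction and masses are not known exactly. Their poses are not given: they have to be found in the camera images.
- gauge: Upright grey metal micrometer fixed to the sill (sizes in mm). Origin on the sill on the spindle axis; x towards its post, y along the anvil bar. Base plate x -40..85, y -55..55, 12 high. Post 26 x 36 at x 51..77, 100 high. Head arm 30 wide in y, x -17..77, z 78..100, overhangs the anvil; the throat below is open to the front (-x) and both sides.
- anvil: The steel anvil bar under the spindle: 10 wide (x), 100 long (y), top 45 above the sill. Fixed to the gauge, axes as the gauge; origin on the spindle axis 12 above the sill.
- anvil_top (a point): Centre of the anvil bar's top face, 45 above the sill, right under the spindle; axes as the gauge. The steel spindle, 10 in diameter, comes down out of the head; its flat tip starts 12 to 18 above this point (not measured) and goes down 4.5 mm per radian of cap turn.
- thimble: The slim round sleeve between head and ratchet cap, 22 in diameter, 25 tall, from 100 to 125 above the sill, with a dark rib on one side (its -x side). It turns about the vertical axis with the spindle screw and stays at its height; do not turn it by hand. Origin on the axis at its foot, z up.
- cap_grip (a point): On the vertical axis of the round knurled steel ratchet cap, 142 above the sill. Cap 30 in diameter, 126 to 154 high, stays at its height. Turned clockwise from above it drives thimble and spindle down; while turning, 0.14 N m running free, rising within about 0.1 rad of nipping to 0.25 (24 N on the part), where it slips on the thimble. The screw holds when let go; turning back raises it.
- pointer (a point): Small dark raised pointer on top of the cap, this point 12 from the axis, 155 above the sill. In the thimble's frame it starts at -x (above the rib), and shifts clockwise only by slipping of the ratchet.
- file_center (a point): Centre (half-way up) of the glass nail file, a flat clear bar 16 wide (x), 170 long (y) with rounded ends, 6 thick (z), 40 g or so. At the start it lies on the rest, its underside 30 above the sill, its ends overhanging the rest by 50 at each end.
- rest: Fixed wooden file rest; a rail 10 wide (x), 70 long (y), top 30 above the sill, on a foot 40 x 70, 6 high. Origin under its centre.
- dish: Low white ceramic ring dish, 90 in diameter, 22 high; origin under its centre. Leave alone.
- pusher: Steel cuticle pusher lying on the sill along its x, about 140 long, 7 thick. Origin under its middle. Leave alone.
- bottle_tall: Empty amber glass bottle 38 in diameter, 85 high, upright; origin under it. Leave alone.
- bottle_short: Empty amber glass jar 44 in diameter, 62 high, upright; origin under it. Leave alone.
- dresser: Small white plastic dresser, 130 (x) x 190 (y), 170 high, fixed; its tilt-out bin tips 25 forward at -x. Origin under its centre.

How it is judged:
By the outcome, as a careful person would: the job done as asked, in the order asked, and still so for the second after the job is handed in, with the robot touching nothing.
It also fails if it takes over 72 s, if anything falls off the work surface, if the arm or the gripper's body presses on something with over 40 N, if the wrist force passes 120 N, or if a joint passes its speed limit or range.

ROBOT

A 6-joint arm with a two-finger parallel gripper is mounted at the origin on the work surface. World frame = base frame: x ahead of the robot, y to its left, z up, the work surface at z = 0. Lengths are in m, angles in rad, forces in N, time in s.
With the tool pointing down it reaches from about 0.225 to 0.875 m from the base axis. Payload 3.4 kg.
Tool frame: the origin (TCP) lies midway between the tips of the shut fingers; the grasp point (between the pads) lies 19 mm behind it; z points along the fingers, y is the line along which they close (so a half turn about z gives the same grasp; the last joint's range is limited). The gripper opens to 85 mm and grips with 20 to 120 N. Pads are 22 mm wide; open, the fingers measure 114 mm over their backs; the gripper's body (76 mm by 85 mm) begins 54 mm behind the grasp point. The pads swing forward as they close: fully open they stand 13 mm farther back than shut.
Start: joints at [1.134, 0.276, 1.505, -0, 1.361, -0.121], TCP at [0.179, 0.547, 0.231] pointing down, gripper open.
Joint ranges: [-2.89, 2.89], [-0.75, 2.08], [0.22, 2.7], [-1.18, 4.32], [0.11, 2.71], [-2.7, 2.7]. Speed limits (rad/s): [2.57, 2.57, 3.14, 3.14, 3.14, 3.14].

INTERFACE

Orientations are given as a unit quaternion [w, x, y, z].
In Python, from station import monitor, eyes, job gives the robot as it stands. The module is installed in compiled form; this text tells all that it offers.
- The arm moves only by the tool apply_moves, never from a script. Its argument "steps" is a list of rows, each a list of 3 entries, a list of its own where there are three numbers: the shift along the tool's x, y, z in mm, then the turn, a rotation vector about the tool's x, y, z in rad, then the finger opening in mm, from 0 to 85.4. In form: [[[x, y, z], [wx, wy, wz], jaw], ...]. A call has 1 to 12 rows; each row is the pose to reach, as a shift and turn from the pose commanded when the call began, along the tool's axes at that moment; what a row does not reach only later rows make up. A row lasts 1/8 s, in which the tool goes at most 62.5 mm and 10.7 degrees, less where a joint would pass 70% of its speed; a pose out of reach is approached as far as the arm can. A call with a gripper value outside its range is refused whole. The fingers move at their own pace and stop on an object; "grip_force" is the grip in N (left out, the last holds). Time passes only in rows, so rows that repeat a pose let the fingers close. It gives the time, the measured TCP pose, the force, the opening and the grip force at its end, in the units of the state.
- monitor.sense(): the state, without advancing time (a new reading comes with each control period).
- eyes.snapshot(name): name is "side" or "top"; returns the picture (480x640x3 uint8, red, green, blue); there is no depth.
- eyes.camera_params(name): a dict with "fx", "fy", "cx", "cy" (pixels), "view" (4x4, takes a point from world to camera coordinates). Camera axes: x right, y down, z forward; pixel columns grow to the right and rows downward; lengths in m; the calibration is good to about 2 mm. A picture is of the moment at which its call begins. camera_params takes no time and is no camera call.
- job.sign_off(): hands the job in; it is judged then, once.
The state is a dict: "time": time; "qpos": joint angles; "joint_vel": joint speeds; "tau": joint torques, N m; "position": TCP position; "ee_rot": TCP orientation; "force": force on the tool from outside, world axes, zero at the start; "ft_torque": the same for the moment, N m; "gripper_width": finger opening in m; "gripper_force": force on a finger pad.
Only numpy, scipy, OpenCV 4.12 (cv2) and the standard library are available. Lean on these libraries where they do the work, as an engineer would, in place of code of your own. Each camera call takes 0.05 s, during which the arm holds its last target. There are 200 camera calls.

## Working session

There is one attempt and no reset: what is moved stays moved. The work goes in short steps, Python scripts to look and compute and a tool call to move; the robot and the scene stay as the last step left them, time stands still between calls to the robot, and variables do not carry over. Pictures are saved under pics/ and viewed, at most 10 in all, crops included, and the job is handed in when it is done.

Besides the shell and the picture viewer there is one more tool, called after "Request:" as name([rows], argument=value, ...), one row to a line, values as JSON. apply_moves: Moves the arm, as the interface text tells. Its arguments: {"type":"object","properties":{"steps":{"type":"array","items":{"type":"array"}},"grip_force":{"type":"number"}},"required":["steps"]}

```bash
mkdir -p pics
python3 - <<'E'
from station import monitor, eyes, job
import cv2,numpy as np
np.set_printoptions(precision=4,suppress=True)
for n in("side","top"):
    im=eyes.snapshot(n); cv2.imwrite(f"pics/{n}0.png",im[:,:,::-1]); p=eyes.camera_params(n); print(n,p)
print(monitor.sense())
E
```

```text
side {'fx': 557.591977692675, 'fy': 557.591977692675, 'cx': 319.0230520505417, 'cy': 241.4952452396264, 'view': array([[-0.9932, -0.116 , -0.0043,  0.5792],
       [-0.0696,  0.6249, -0.7776,  0.0982],
       [ 0.0929, -0.772 , -0.6288,  1.2951],
       [ 0.    ,  0.    ,  0.    ,  1.    ]])}
top {'fx': 597.0848071300849, 'fy': 597.0848071300849, 'cx': 322.84907209925166, 'cy': 240.34784235587856, 'view': array([[ 0.0156, -0.9998, -0.0158,  0.0658],
       [-0.9946, -0.0139, -0.1032,  0.5721],
       [ 0.103 ,  0.0173, -0.9945,  1.2415],
       [ 0.    ,  0.    ,  0.    ,  1.    ]])}
{'time': 0.1, 'qpos': array([ 1.134 ,  0.2765,  1.506 , -0.    ,  1.3607, -0.1209]), 'joint_vel': array([-0.0003, -0.0012, -0.0024,  0.0008, -0.    ,  0.0007]), 'tau': array([  0.0008, -41.7698, -24.6405,  -0.0004,   0.0058,   0.    ]), 'position': array([0.1784, 0.5461, 0.2305]), 'ee_rot': array([-0.0002,  0.1573,  0.9876, -0.0008]), 'force': array([0.6433, 0.3641, 0.4997]), 'ft_torque': array([-0.0238, -0.0369,  0.0201]), 'gripper_force': 0.0, 'gripper_width': 0.0857836582824182}
```

View pics/top0.png

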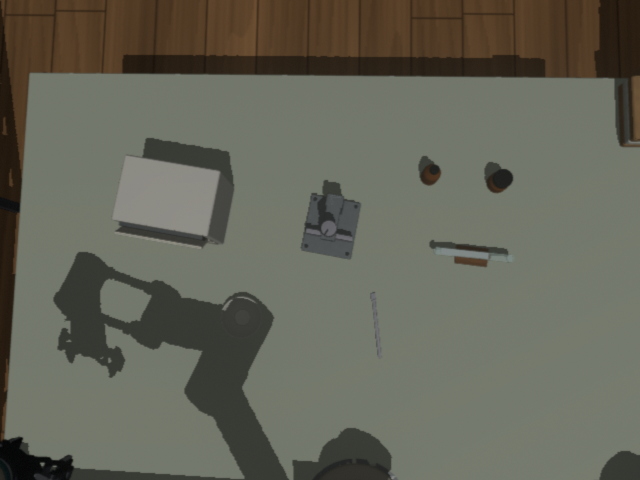

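View pics/side0.png

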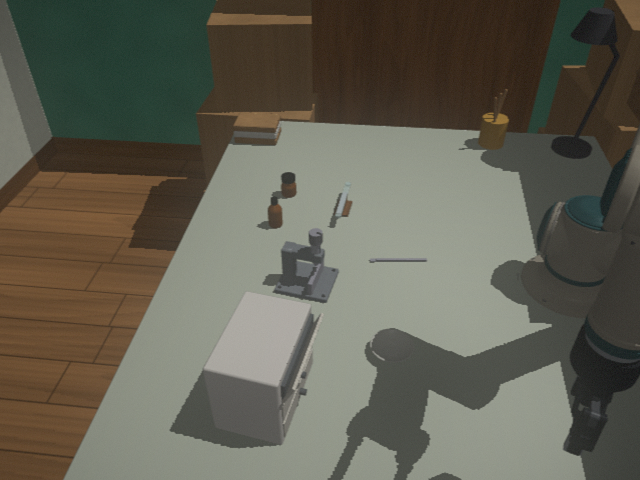

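Top view: the gauge's base is around (331,226), the cap near (328,228), and the file runs from about (434,250) to (512,258) over its rest. I'll enlarge the crops.

Run:
```python
import cv2,numpy as np
t=cv2.imread("pics/top0.png");s=cv2.imread("pics/side0.png")
a=cv2.resize(t[170:270,290:370],None,fx=5,fy=5,interpolation=cv2.INTER_CUBIC)   # 400x500
b=cv2.resize(t[230:280,425:525],None,fx=4,fy=4,interpolation=cv2.INTER_CUBIC) #400x200
c=cv2.resize(s[220:305,265:345],None,fx=3.5,fy=3.5,interpolation=cv2.INTER_CUBIC) #280x297
o=np.zeros((500,800,3),np.uint8);o[:500,:400]=a;o[:200,400:]=b;o[200:200+c.shape[0],400:400+c.shape[1]]=c
cv2.imwrite("pics/crop0.png",o)
```

```text
(no output)
```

View pics/crop0.png

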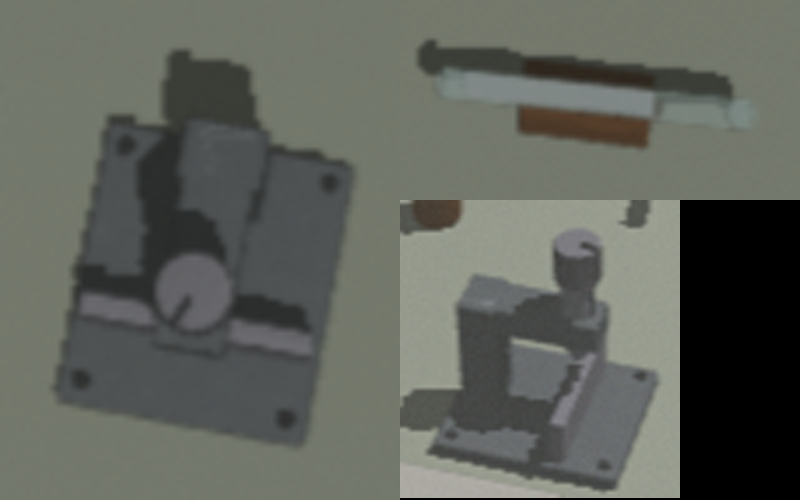

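```bash
cat > h.py <<'E'
import numpy as np, cv2
from station import monitor, eyes, job
from scipy.optimize import least_squares
np.set_printoptions(precision=4,suppress=True)
def proj(n,P):
    p=eyes.camera_params(n);q=np.atleast_2d(P)@p["view"][:3,:3].T+p["view"][:3,3]
    return np.c_[p["fx"]*q[:,0]/q[:,2]+p["cx"],p["fy"]*q[:,1]/q[:,2]+p["cy"]]
def onz(n,uv,z):
    p=eyes.camera_params(n);R=p["view"][:3,:3];c=-R.T@p["view"][:3,3]
    d=R.T@np.array([(uv[0]-p["cx"])/p["fx"],(uv[1]-p["cy"])/p["fy"],1]);return c+d*(z-c[2])/d[2]
def place(v,P):
    c,s=np.cos(v[2]),np.sin(v[2]);P=np.atleast_2d(P);return np.c_[v[0]+c*P[:,0]-s*P[:,1],v[1]+s*P[:,0]+c*P[:,1],P[:,2]]
E
python3 - <<'E'
from h import *
A=lambda x,y:(290+(x+.5)/5-.5,170+(y+.5)/5-.5)
B=lambda x,y:(425+(x-400+.5)/4-.5,230+(y+.5)/4-.5)
C=lambda x,y:(265+(x-400+.5)/3.5-.5,220+(y-200+.5)/3.5-.5)
M=np.array([[-40,55,12],[-40,-55,12],[85,-55,12],[85,55,12],[0,50,45],[0,-50,45],[0,0,154]])/1e3
U=np.array([A(57,403),A(300,447),A(355,165),A(108,118),A(80,302),A(313,342),A(194,292)])
M2=np.array([[-40,-55,12],[-40,55,12],[85,55,12],[0,0,154]])/1e3
U2=np.array([C(658,374),C(612,484),C(430,450),C(578,241)])
for w in((1,0),(0,1),(1,1)):
    r=least_squares(lambda v:np.r_[w[0]*(proj("top",place(v,M))-U).ravel(),w[1]*(proj("side",place(v,M2))-U2).ravel()],[.5,0,-.15])
    print(r.x); 
print(r.fun.reshape(-1,2))
e=[onz("top",B(*q),.033) for q in((436,83),(757,113))]
print("file",e,np.mean(e,0),np.linalg.norm(e[1]-e[0]),np.arctan2(*(e[1]-e[0])[:2]))
print("ptr",onz("top",A(174,327),.155),onz("top",A(194,292),.154))
r=[onz("top",B(*q),.03) for q in((518,131),(648,147))];print("rest?",r)
E
```

```text
[ 0.5824  0.0619 -0.1678]
[ 0.583   0.0692 -0.1616]
[ 0.5827  0.0633 -0.1687]
[[-1.2825 -0.7456]
 [ 0.2954 -0.2821]
 [-0.4181 -0.3335]
 [-0.7504  0.0546]
 [-0.858  -0.0683]
 [-0.7857  0.4921]
 [-0.7557 -0.2182]
 [ 0.4145 -1.9536]
 [ 0.9891 -1.8501]
 [ 0.193  -2.9038]
 [ 0.032  -0.3072]]
file [array([ 0.5527, -0.1604,  0.033 ]), array([ 0.5393, -0.329 ,  0.033 ])] [ 0.546  -0.2447  0.033 ] 0.16914422032236784 -3.061864874531979
ptr [0.5685 0.0693 0.155 ] [0.5823 0.0618 0.154 ]
rest? [array([ 0.5282, -0.2041,  0.03  ]), array([ 0.5207, -0.2724,  0.03  ])]
```

```bash
cat >> h.py <<'E'
from scipy.spatial.transform import Rotation as R
def plan(xyz,phi,tilt=0):
    "shift in tool axes (mm) and rotvec from the measured pose to TCP xyz, tool pointing down, tool x at world yaw phi, tilt about tool y"
    s=monitor.sense();q=s["ee_rot"];r=R.from_quat([*q[1:],q[0]])
    T=R.from_matrix(np.array([[np.cos(phi),np.sin(phi),0],[np.sin(phi),-np.cos(phi),0],[0,0,-1]]).T@np.eye(3)) if 0 else R.from_matrix(np.column_stack([[np.cos(phi),np.sin(phi),0],[np.sin(phi),-np.cos(phi),0],[0,0,-1]]))
    T=T*R.from_rotvec([0,tilt,0])
    print("shift",r.inv().apply(np.array(xyz)-s["position"])*1e3,"rot",(r.inv()*T).as_rotvec())
def st():
    s=monitor.sense()
    for k in("time","qpos","position","ee_rot","force","ft_torque","gripper_width","gripper_force"):print(k,s[k])
E
sed -i 's/    T=R.from_matrix(np.array.*if 0 else /    T=/' h.py
python3 -c "
from h import *
plan([.541,-.3095,.12],1.492)"
```

```text
shift [-610.4687 -700.4978  111.5566] rot [-0.0015  0.0009  1.3338]
```

Request:
apply_moves([
  [[-40,-46,0],[0,0,0.1],60],
  [[-91,-105,0],[0,0,0.2],60],
  [[-132,-151,0],[0,0,0.3],60],
  [[-173,-198,0],[0,0,0.4],60],
  [[-214,-245,0],[0,0,0.5],60],
  [[-255,-292,10],[0,0,0.6],60],
  [[-296,-339,20],[0,0,0.7],60],
  [[-337,-386,30],[0,0,0.8],60],
  [[-378,-433,40],[0,0,0.9],60],
  [[-419,-480,50],[0,0,1.0],60],
  [[-460,-527,60],[0,0,1.1],60],
  [[-501,-574,70],[0,0,1.2],60],
], grip_force=25)

```text
time: 1.6
position: [0.4696, -0.1394, 0.1637]
ee_rot: [-0.0, 0.689, 0.725, 0.0]
force: [0.6, 0.7, 0.4]
gripper_width: 0.0598
gripper_force: 0.0
```

```bash
python3 -c "
from h import *
st();plan([.541,-.3095,.10],1.492)"
```

```text
time 1.6
qpos [-0.4312  0.1989  1.7891  0.0006  1.1538 -0.4824]
position [ 0.4696 -0.1394  0.1637]
ee_rot [-0.0002  0.6889  0.7249  0.0002]
force [0.5977 0.6782 0.4437]
ft_torque [-0.0061 -0.0443  0.0016]
gripper_width 0.05981078151599623
gripper_force 0.0
shift [-173.5101   62.6698   63.6283] rot [ 0.     -0.0006  0.1297]
```

Request:
apply_moves([
  [[-50,18,20],[0,0,0.05],60],
  [[-100,38,40],[0,0,0.1],60],
  [[-150,55,55],[0,0,0.13],60],
  [[-165,60,60],[0,0,0.13],60],
  [[-165,60,60],[0,0,0.13],60],
  [[-165,60,60],[0,0,0.13],60],
])

```text
time: 2.35
position: [0.5376, -0.2973, 0.1045]
ee_rot: [-0.001, 0.733, 0.68, 0.0]
force: [0.1, -0.3, -0.3]
gripper_width: 0.0602
gripper_force: 0.0
```

```bash
python3 -c "
from h import *
st();plan([.541,-.3095,.015],1.492)
t=eyes.snapshot('top')[:,:,::-1];s=eyes.snapshot('side')[:,:,::-1]
a=cv2.resize(t[200:300,420:540],None,fx=3.3,fy=3.3,interpolation=2);b=cv2.resize(s[130:260,300:400],None,fx=4,fy=4,interpolation=2)
o=np.zeros((520,800,3),np.uint8);o[:330,:396]=a;o[:520,400:]=b;cv2.imwrite('pics/g1.png',o)"
```

```text
time 2.35
qpos [-0.6188  0.4263  1.6046  0.0007  1.1119 -0.5448]
position [ 0.5376 -0.2973  0.1045]
ee_rot [-0.0007  0.7329  0.6804  0.0002]
force [ 0.0708 -0.2514 -0.3149]
ft_torque [0.0283 0.009  0.0155]
gripper_width 0.06015859372900086
gripper_force 0.0
shift [-11.98     4.344   89.5126] rot [-0.0008 -0.0012  0.0045]
```

View pics/g1.png

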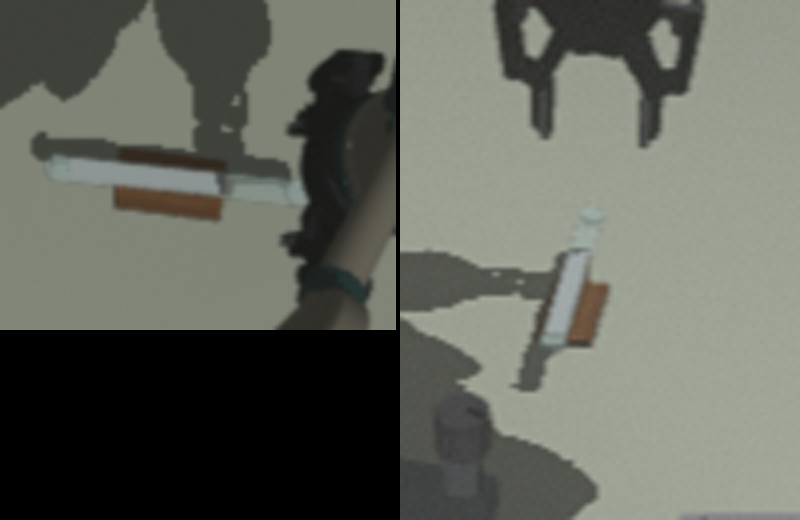

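The file's far end is at about (348,183) and its near end at (338,216) in the side view. The open fingers straddle its axis, so I'll descend.

Request:
apply_moves([
  [[-12,4,30],[0,0,0.005],60],
  [[-12,4,60],[0,0,0.005],60],
  [[-12,4,80],[0,0,0.005],50],
  [[-12,4,89],[0,0,0.005],45],
  [[-12,4,89],[0,0,0.005],40],
  [[-12,4,89],[0,0,0.005],36],
])

```text
time: 3.2
position: [0.5421, -0.3114, 0.0165]
ee_rot: [0.001, 0.735, 0.678, 0.0]
force: [-0.8, 0.2, 0.1]
gripper_width: 0.036
gripper_force: 0.0
```

```bash
python3 -c "
from h import *
st()
print('ends by side',onz('side',(347.6,182),.033),onz('side',(338,216),.033), proj('side',[[.5393,-.329,.033],[.5527,-.1604,.033]]))
plan([.541,-.3095,.014],1.492)"
```

```text
time 3.2
qpos [-0.6327  0.5296  1.6789  0.0002  0.9309 -0.5532]
position [ 0.5421 -0.3114  0.0165]
ee_rot [0.0011 0.7347 0.6784 0.0003]
force [-0.7657  0.2088  0.122 ]
ft_torque [ 0.0566  0.0418 -0.0048]
gripper_width 0.036029529436351335
gripper_force 0.0
ends by side [ 0.5397 -0.325   0.033 ] [ 0.5521 -0.1607  0.033 ] [[347.8453 181.2364]
 [337.7685 216.0498]]
shift [ 1.8059 -1.2564  2.4889] rot [ 0.0019  0.0011 -0.0008]
```

Request:
apply_moves([
  [[0,-1,2],[0,0,0],24],
  [[0,-1,2],[0,0,0],14],
  [[0,-1,2],[0,0,0],12],
  [[0,-1,2],[0,0,0],10],
  [[0,-1,2],[0,0,0],10],
  [[0,-1,-15],[0,0,0],10],
  [[0,-1,-40],[0,0,0],10],
  [[0,-1,-60],[0,0,0],10],
  [[0,-1,-60],[0,0,0],10],
], grip_force=35)

```text
time: 4.32
position: [0.5418, -0.3121, 0.0777]
ee_rot: [0.003, 0.735, 0.678, 0.001]
force: [0.3, 0.5, -0.7]
gripper_width: 0.0154
gripper_force: 34.1
```

```bash
python3 -c "
from h import *
st()
t=eyes.snapshot('top')[:,:,::-1];s=eyes.snapshot('side')[:,:,::-1]
a=cv2.resize(t[200:300,420:540],None,fx=3.3,fy=3.3,interpolation=2);b=cv2.resize(s[110:260,290:390],None,fx=4,fy=4,interpolation=2)
o=np.zeros((600,800,3),np.uint8);o[:330,:396]=a;o[:600,400:]=b;cv2.imwrite('pics/g2.png',o)"
```

```text
time 4.325
qpos [-0.6339  0.463   1.6168  0.0002  1.0566 -0.554 ]
position [ 0.5418 -0.3121  0.0777]
ee_rot [0.0025 0.7348 0.6783 0.0006]
force [ 0.3273  0.4538 -0.7202]
ft_torque [-0.0429 -0.0221  0.0602]
gripper_width 0.015371609451208327
gripper_force 34.11625564098358
```

View pics/g2.png

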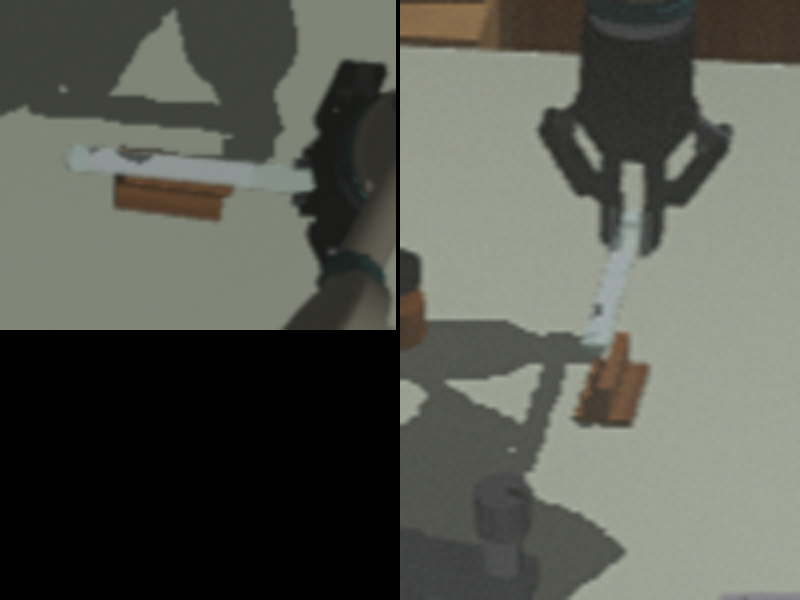

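Held at 15.4 mm; the free end is at (441,248) in the top view and (339,195) in the side view. Next is the sag.

```bash
python3 -c "
from h import *
f=lambda P:np.r_[proj('top',P)[0]-[440.7,247.5],proj('side',P)[0]-[338.3,195.8]]
r=least_squares(f,[.55,-.16,.09]);print(r.x,r.fun)
for z in(.088,.092,.0967):print(onz('top',(440.7,247.5),z))
"
```

```text
[ 0.5531 -0.1644  0.0938] [ 0.0002  0.1142 -0.1426 -0.0187]
[ 0.5539 -0.1654  0.088 ]
[ 0.5535 -0.1647  0.092 ]
[ 0.5531 -0.1639  0.0967]
```

```bash
python3 -c "
from h import *
plan([.5127,.0099,.085],1.4028)"
```

```text
shift [317.6687 -53.0943  -9.668 ] rot [ 0.0002 -0.      0.088 ]
```

Request:
apply_moves([
  [[15,-4,-15],[0,0,0.01],10],
  [[50,-10,-20],[0,0,0.02],10],
  [[90,-16,-20],[0,0,0.03],10],
  [[130,-23,-20],[0,0,0.04],10],
  [[170,-30,-20],[0,0,0.05],10],
  [[210,-37,-20],[0,0,0.06],10],
  [[250,-44,-20],[0,0,0.07],10],
  [[285,-50,-15],[0,0,0.08],10],
  [[308,-53,-10],[0,0,0.088],10],
  [[317,-53,-10],[0,0,0.088],10],
  [[317,-53,-10],[0,0,0.088],10],
  [[317,-53,-10],[0,0,0.088],10],
])

```text
time: 5.92
position: [0.5131, 0.0084, 0.0855]
ee_rot: [0.0, 0.764, 0.645, 0.0]
force: [0.6, 0.0, -0.1]
gripper_width: 0.0149
gripper_force: 34.1
```

```bash
python3 -c "
from h import *
st();plan([.5127,.0099,.034],1.4028)
t=eyes.snapshot('top')[:,:,::-1];s=eyes.snapshot('side')[:,:,::-1]
a=cv2.resize(t[180:300,270:390],None,fx=3.3,fy=3.3,interpolation=2);b=cv2.resize(s[190:310,270:370],None,fx=4,fy=4,interpolation=2)
o=np.zeros((480,800,3),np.uint8);o[:396,:396]=a;o[:480,400:]=b;cv2.imwrite('pics/g3.png',o)"
```

```text
time 5.925
qpos [-0.119   0.3122  1.8535 -0.0003  0.9753  0.0497]
position [0.5131 0.0084 0.0855]
ee_rot [0.0003 0.7641 0.6451 0.0001]
force [ 0.641   0.0133 -0.0929]
ft_torque [-0.0329 -0.07   -0.0003]
gripper_width 0.014925681608575924
gripper_force 34.11784529685974
shift [ 1.3778 -0.6921 51.5192] rot [ 0.0005  0.0003 -0.0005]
```

View pics/g3.png

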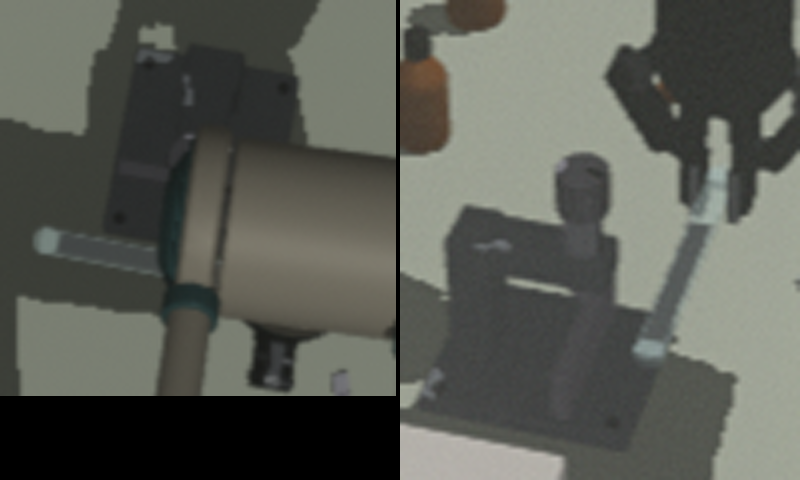

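The file's free end is at about (281,252) in the top view and (331,278) in the side view. The file is well clear of the gauge's front.

```bash
python3 -c "
from h import *
f=lambda P:np.r_[proj('top',P)[0]-[280.9,252.1],proj('side',P)[0]-[331.6,278.6]]
r=least_squares(f,[.55,.15,.09]);print(r.x,r.fun)
p=np.array([.5131,.0084]);d=r.x[:2]-p;print(np.linalg.norm(d),np.arctan2(d[1],d[0]))
"
```

```text
[0.5383 0.1566 0.1049] [-0.0002  0.093  -0.0957 -0.0122]
0.15031143547216147 1.4020825137260555
```

Request:
apply_moves([
  [[1,0,15],[0,0,0],10],
  [[1,-1,35],[0,0,0],10],
  [[1,-1,48],[0,0,0],10],
  [[1,-1,53],[0,0,0],10],
  [[1,-1,53],[0,0,0],10],
  [[1,-1,53],[0,0,0],10],
])

```text
time: 6.78
position: [0.5127, 0.0102, 0.0327]
ee_rot: [0.0, 0.764, 0.645, 0.0]
force: [-0.1, -0.3, -0.6]
gripper_width: 0.0149
gripper_force: 34.1
```

```bash
python3 -c "
from h import *
st();plan([.5719,-.0001,.0325],1.4028)"
```

```text
time 6.775
qpos [-0.116   0.3785  1.9181  0.0001  0.8437  0.052 ]
position [0.5127 0.0102 0.0327]
ee_rot [0.0004 0.764  0.6453 0.0005]
force [-0.1024 -0.2913 -0.5988]
ft_torque [-0.0569  0.0081 -0.0129]
gripper_width 0.014892499411000721
gripper_force 34.121373295784
shift [-0.2329 60.1253  0.3238] rot [ 0.0013 -0.0002 -0.0001]
```

Request:
apply_moves([
  [[0,10,0],[0,0,0],10],
  [[0,22,0],[0,0,0],10],
  [[0,34,0],[0,0,0],10],
  [[0,46,0],[0,0,0],10],
  [[0,56,0],[0,0,0],10],
  [[0,60,0],[0,0,0],10],
  [[0,60,0],[0,0,0],10],
  [[0,60,0],[0,0,0],10],
])

```text
time: 7.78
position: [0.5706, 0.0004, 0.0322]
ee_rot: [-0.0, 0.764, 0.645, -0.0]
force: [0.7, 0.3, -0.7]
gripper_width: 0.0151
gripper_force: 34.1
```

```bash
python3 -c "
from h import *
st();plan([.5719,-.0001,.0295],1.4028)
t=eyes.snapshot('top')[:,:,::-1];s=eyes.snapshot('side')[:,:,::-1]
a=cv2.resize(t[180:300,270:390],None,fx=3.3,fy=3.3,interpolation=2);b=cv2.resize(s[210:310,270:350],None,fx=5,fy=5,interpolation=2)
o=np.zeros((500,800,3),np.uint8);o[:396,:396]=a;o[:500,400:]=b;cv2.imwrite('pics/g4.png',o)"
```

```text
time 7.775
qpos [-0.1214  0.4482  1.7886  0.0001  0.9057  0.0465]
position [0.5706 0.0004 0.0322]
ee_rot [-0.0004  0.7639  0.6453 -0.0003]
force [ 0.695   0.2614 -0.6525]
ft_torque [-0.0719  0.0306 -0.0037]
gripper_width 0.015130879934614238
gripper_force 34.12491738796234
shift [-0.2322  1.3881  2.6622] rot [-0.0009 -0.0001  0.    ]
```

View pics/g4.png

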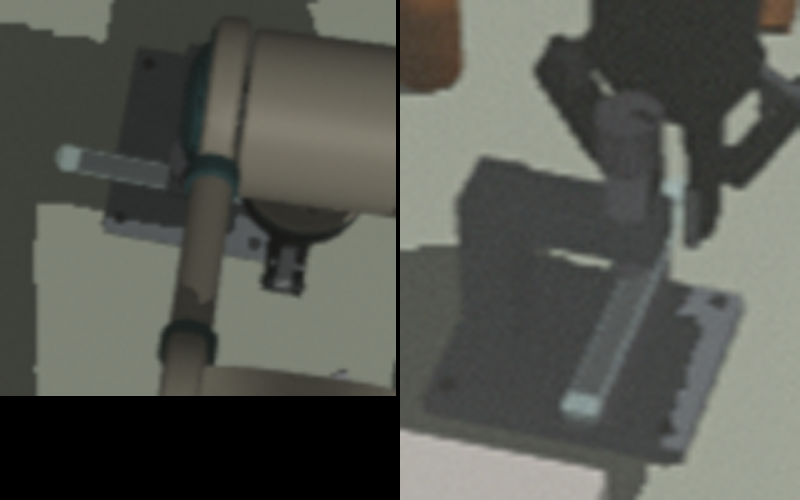

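The file lies over the anvil under the spindle, its free end at about (288,227) top and (306,291) side. I'll check it against the bar axis.

```bash
python3 -c "
from h import *
f=lambda P:np.r_[proj('top',P)[0]-[287.8,227.1],proj('side',P)[0]-[305.6,290.8]]
r=least_squares(f,[.55,.15,.05]);print(r.x,r.fun)
c,s=np.cos(-.168),np.sin(-.168)
for P in(r.x,onz('top',(287.8,227.1),.051),np.array([.5712,.0001,.05])):
  d=P[:2]-[.5824,.062];print('gauge xy',[c*d[0]+s*d[1],-s*d[0]+c*d[1]])
"
```

```text
[0.5951 0.1477 0.0551] [ 0.0022  0.1257 -0.1279 -0.0192]
gauge xy [np.float64(-0.0017972016447263435), np.float64(0.08658193375373703)]
gauge xy [np.float64(-0.0010813116587634342), np.float64(0.08703566720840981)]
gauge xy [np.float64(-0.0006919658447088958), np.float64(-0.06290128125300593)]
```

Request:
apply_moves([
  [[0,1,0.7],[0,0,0],10],
  [[0,1,1.4],[0,0,0],10],
  [[0,1,2.0],[0,0,0],10],
  [[0,1,2.6],[0,0,0],10],
  [[0,1,2.6],[0,0,0],10],
])

```text
time: 8.5
position: [0.5721, 0.0001, 0.0296]
ee_rot: [-0.0, 0.764, 0.645, -0.0]
force: [-0.5, 0.4, 0.1]
gripper_width: 0.0153
gripper_force: 34.1
```

```bash
python3 -c "
from h import *
st()"
```

```text
time 8.5
qpos [-0.1215  0.4528  1.7884  0.0001  0.9006  0.0464]
position [0.5721 0.0001 0.0296]
ee_rot [-0.0001  0.7639  0.6453 -0.    ]
force [-0.5416  0.4473  0.1248]
ft_torque [0.0406 0.0301 0.001 ]
gripper_width 0.015344574854157775
gripper_force 34.12469565868378
```

Request:
apply_moves([
  [[0,0,0.3],[0,0,0],10],
  [[0,0,0.6],[0,0,0],10],
  [[0,0,0.9],[0,0,0],10],
  [[0,0,0.9],[0,0,0],10],
])

```text
time: 9.0
position: [0.5722, 0.0001, 0.0289]
ee_rot: [0.0, 0.764, 0.645, 0.0]
force: [-0.8, 0.2, -0.0]
gripper_width: 0.0149
gripper_force: 34.2
```

Request:
apply_moves([
  [[0,0,0.3],[0,0,0],10],
  [[0,0,0.6],[0,0,0],10],
  [[0,0,0.6],[0,0,0],10],
])

```text
time: 9.38
position: [0.5722, 0.0, 0.0286]
ee_rot: [0.0, 0.764, 0.645, 0.0]
force: [-2.7, -0.6, 4.5]
gripper_width: 0.0151
gripper_force: 34.7
```

Request:
apply_moves([
  [[0,0,-0.3],[0,0,0],10],
  [[0,0,-0.3],[0,0,0],17],
  [[0,0,-0.3],[0,0,0],22],
  [[0,0,-0.3],[0,0,0],30],
  [[0,0,-0.3],[0,0,0],36],
  [[0,0,-0.3],[0,0,0],36],
  [[0,0,-20],[0,0,0],36],
  [[0,0,-60],[0,0,0],36],
  [[0,0,-110],[0,0,0],36],
  [[0,0,-160],[0,0,0],50],
  [[0,0,-190],[0,0,0],60],
  [[0,0,-190],[0,0,0],60],
], grip_force=30)

```text
time: 10.88
position: [0.5738, -0.0001, 0.2211]
ee_rot: [0.002, 0.764, 0.645, 0.002]
force: [-0.6, 0.6, -0.5]
gripper_width: 0.0597
gripper_force: 0.0
```

```bash
python3 -c "
from h import *
st();
t=eyes.snapshot('top')[:,:,::-1];s=eyes.snapshot('side')[:,:,::-1]
a=cv2.resize(t[180:300,270:390],None,fx=3.3,fy=3.3,interpolation=2);b=cv2.resize(s[210:310,270:350],None,fx=5,fy=5,interpolation=2)
o=np.zeros((500,800,3),np.uint8);o[:396,:396]=a;o[:500,400:]=b;cv2.imwrite('pics/g5.png',o)
plan([.5824,.062,.20],1.4028); plan([.5824,.062,.20],4.0)"
```

```text
time 10.875
qpos [-0.1215  0.2764  1.5299  0.0001  1.3288  0.0465]
position [ 0.5738 -0.0001  0.2211]
ee_rot [0.0023 0.7639 0.6453 0.0022]
force [-0.6498  0.5635 -0.4828]
ft_torque [ 0.0505  0.008  -0.0132]
gripper_width 0.059728283443029495
gripper_force 0.0
shift [62.8125  0.2942 17.5507] rot [-0.0009 -0.      0.    ]
shift [62.8125  0.2942 17.5507] rot [-0.0003 -0.0012 -2.5972]
```

View pics/g5.png

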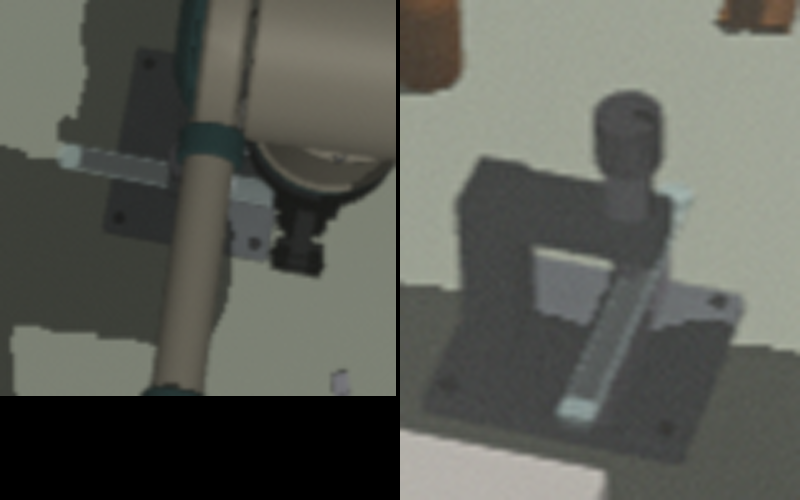

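The file rests on the bar under the spindle, from about (68,157) to (270,190) in the crop, and the gripper is clear. I'll go to the cap next.

Request:
apply_moves([
  [[6,0,0],[0,0,-0.15],60],
  [[14,0,0],[0,0,-0.33],60],
  [[22,0,0],[0,0,-0.51],60],
  [[30,0,0],[0,0,-0.69],60],
  [[38,0,0],[0,0,-0.87],60],
  [[46,0,4],[0,0,-1.05],60],
  [[52,0,8],[0,0,-1.23],60],
  [[58,0,12],[0,0,-1.41],60],
  [[63,0,17],[0,0,-1.59],60],
  [[63,0,17],[0,0,-1.77],60],
  [[63,0,17],[0,0,-1.77],60],
  [[63,0,17],[0,0,-1.77],60],
])

```text
time: 12.48
position: [0.5822, 0.0621, 0.2001]
ee_rot: [-0.001, -0.014, 1.0, 0.0]
force: [0.2, -0.2, 0.8]
gripper_width: 0.0601
gripper_force: 0.0
```

```bash
python3 -c "
from h import *
st();plan([.5824,.062,.125],3.177)"
```

```text
time 12.475
qpos [-0.0126  0.3113  1.5324  0.0001  1.2999 -1.612 ]
position [0.5822 0.0621 0.2001]
ee_rot [-0.001  -0.0143  0.9999  0.0001]
force [ 0.1993 -0.1557  0.7818]
ft_torque [0.0243 0.0038 0.0146]
gripper_width 0.060145260025660244
gripper_force 0.0
shift [-0.3719 -0.1264 75.0753] rot [ 0.0002 -0.002  -0.0068]
```

Request:
apply_moves([
  [[0,0,20],[0,0,0],60],
  [[0,0,45],[0,0,0],60],
  [[0,0,65],[0,0,0],60],
  [[0,0,75],[0,0,0],55],
  [[0,0,75],[0,0,0],45],
  [[0,0,75],[0,0,0],38],
  [[0,0,75],[0,0,0],32],
  [[0,0,75],[0,0,0],26],
  [[0,0,75],[0,0,0],24],
  [[0,0,75],[0,0,0],24],
], grip_force=40)

```text
time: 13.72
position: [0.5834, 0.0634, 0.1275]
ee_rot: [0.001, -0.015, 1.0, 0.001]
force: [-0.2, 4.3, 5.4]
gripper_width: 0.0289
gripper_force: 39.7
```

```bash
python3 -c "
from h import *
st()"
```

```text
time 13.725
qpos [-0.0117  0.3665  1.6407  0.0024  1.1321 -1.6144]
position [0.5834 0.0634 0.1275]
ee_rot [ 0.0012 -0.0154  0.9999  0.0011]
force [-0.2316  4.2529  5.4309]
ft_torque [ 0.7365  0.1318 -0.0354]
gripper_width 0.028851752839520566
gripper_force 39.67218518257141
```

Request:
apply_moves([
  [[0,1,-2],[0,0,0],24],
  [[0,1,-2],[0,0,0.12],24],
  [[0,1,-2],[0,0,0.26],24],
  [[0,1,-2],[0,0,0.4],24],
  [[0,1,-2],[0,0,0.54],24],
  [[0,1,-2],[0,0,0.68],24],
  [[0,1,-2],[0,0,0.82],24],
])

```text
time: 14.6
position: [0.5834, 0.0637, 0.1276]
ee_rot: [0.0, 0.386, 0.922, 0.001]
force: [2.5, 3.4, -2.6]
gripper_width: 0.0286
gripper_force: 40.9
```

```bash
python3 -c "
from h import *
st()"
```

```text
time 14.6
qpos [-0.0103  0.3671  1.6393  0.001   1.1342 -0.7885]
position [0.5834 0.0637 0.1276]
ee_rot [0.0003 0.3862 0.9224 0.0006]
force [ 2.4926  3.382  -2.5755]
ft_torque [ 0.6669 -0.4401  0.1228]
gripper_width 0.02861976979250315
gripper_force 40.915512442588806
```

Request:
apply_moves([
  [[0,0,0],[0,0,0.14],24],
  [[0,0,0],[0,0,0.28],24],
  [[0,0,0],[0,0,0.42],24],
  [[0,0,0],[0,0,0.56],24],
])

```text
time: 15.1
position: [0.5835, 0.0638, 0.1277]
ee_rot: [0.0, 0.626, 0.78, 0.001]
force: [2.6, 3.8, -2.5]
gripper_width: 0.0287
gripper_force: 40.9
```

```bash
python3 -c "
from h import *
s=monitor.sense();print(s['qpos'][5],s['force'],s['ft_torque'])"
```

```text
-0.22848801356401083 [ 2.6311  3.7501 -2.4647] [ 0.6374 -0.5025  0.2018]
```

Request:
apply_moves([
  [[0,0,0],[0,0,0.1],24],
  [[0,0,0],[0,0,0.2],24],
])

```text
time: 15.35
position: [0.5836, 0.0638, 0.1277]
ee_rot: [0.0, 0.7, 0.714, 0.001]
force: [2.1, 3.9, -3.0]
gripper_width: 0.0287
gripper_force: 40.9
```

```bash
python3 -c "
from h import *
s=monitor.sense();print(s['qpos'][5],s['force'],s['ft_torque'])"
```

```text
-0.029814533880707015 [ 2.0743  3.914  -3.0032] [ 0.7053 -0.4656  0.1252]
```

Request:
apply_moves([
  [[0,0,0],[0,0,0.1],24],
  [[0,0,0],[0,0,0.2],24],
])

```text
time: 15.6
position: [0.5836, 0.0638, 0.1276]
ee_rot: [0.0, 0.768, 0.64, 0.001]
force: [2.8, 3.7, -3.8]
gripper_width: 0.0286
gripper_force: 40.9
```

```bash
python3 -c "
from h import *
s=monitor.sense();print(s['qpos'][5],s['force'],s['ft_torque'])"
```

```text
0.1702232857867668 [ 2.8405  3.6652 -3.8348] [ 0.6902 -0.4892  0.147 ]
```

Request:
apply_moves([
  [[0,0,0],[0,0,0.1],24],
  [[0,0,0],[0,0,0.2],24],
])

```text
time: 15.85
position: [0.5837, 0.0638, 0.1277]
ee_rot: [0.0, 0.828, 0.56, 0.001]
force: [3.5, 4.3, -3.0]
gripper_width: 0.0286
gripper_force: 40.9
```

```bash
python3 -c "
from h import *
s=monitor.sense();print(s['qpos'][5],s['force'],s['ft_torque'],s['tau'][5])"
```

```text
0.37020505615916804 [ 3.5371  4.3465 -3.0493] [ 0.7351 -0.5035  0.1505] -0.5151145532727242
```

Request:
apply_moves([
  [[0,0,0],[0,0,0.1],24],
  [[0,0,0],[0,0,0.2],24],
])

```text
time: 16.1
position: [0.5838, 0.0638, 0.1277]
ee_rot: [-0.0, 0.88, 0.475, 0.001]
force: [2.9, 4.1, -3.7]
gripper_width: 0.0293
gripper_force: 40.9
```

```bash
python3 -c "
from h import *
s=monitor.sense();print(s['qpos'][5],s['force'],s['ft_torque'],s['tau'][5])"
```

```text
0.5701891145670487 [ 2.8742  4.0537 -3.6951] [ 0.6596 -0.4498  0.1401] -0.5152446404099464
```

Request:
apply_moves([
  [[0,0,0],[0,0,0.1],24],
  [[0,0,0],[0,0,0.2],24],
])

```text
time: 16.35
position: [0.5838, 0.0637, 0.1276]
ee_rot: [-0.0, 0.923, 0.385, 0.001]
force: [3.8, 4.2, -3.4]
gripper_width: 0.0287
gripper_force: 40.9
```

```bash
python3 -c "
from h import *
s=monitor.sense();print(s['qpos'][5],s['force'],s['ft_torque'],s['tau'][5])"
```

```text
0.7700172384154398 [ 3.7954  4.1898 -3.3777] [ 0.7044 -0.4488  0.2364] -0.39749267511069775
```

Request:
apply_moves([
  [[0,0,0],[0,0,0.1],24],
  [[0,0,0],[0,0,0.2],24],
])

```text
time: 16.6
position: [0.5839, 0.0637, 0.1277]
ee_rot: [-0.0, 0.957, 0.291, 0.001]
force: [3.5, 3.3, -3.2]
gripper_width: 0.0286
gripper_force: 40.8
```

```bash
python3 -c "
from h import *
s=monitor.sense();print(s['qpos'][5],s['force'],s['ft_torque'],s['tau'][5])"
```

```text
0.9699418462284393 [ 3.4996  3.286  -3.2469] [ 0.6172 -0.4738  0.2554] -0.4079506639391184
```

Request:
apply_moves([
  [[0,0,0],[0,0,0.1],24],
  [[0,0,0],[0,0,0.2],24],
])

```text
time: 16.85
position: [0.5839, 0.0636, 0.1276]
ee_rot: [-0.0, 0.981, 0.194, 0.001]
force: [4.7, 3.5, -4.1]
gripper_width: 0.0287
gripper_force: 40.8
```

```bash
python3 -c "
from h import *
s=monitor.sense();print(s['qpos'][5],s['force'],s['ft_torque'],s['tau'][5])"
```

```text
1.1699299842619675 [ 4.6877  3.4526 -4.0947] [ 0.6884 -0.5298  0.3008] -0.4084126465022564
```

The torque has plateaued at about 0.25, so the ratchet has been slipping for about 0.4 rad. I'll turn a little more, then release and lift.

Request:
apply_moves([
  [[0,0,0],[0,0,0.1],24],
  [[0,0,0],[0,0,0.2],24],
  [[0,0,0],[0,0,0.25],24],
  [[0,0,0],[0,0,0.25],24],
])

```text
time: 17.35
position: [0.584, 0.0636, 0.1277]
ee_rot: [-0.0, 0.997, 0.071, 0.001]
force: [4.7, 2.9, -4.3]
gripper_width: 0.0284
gripper_force: 40.8
```

```bash
python3 -c "
from h import *
s=monitor.sense();print(s['qpos'][5],s['force'],s['ft_torque'],s['tau'][5])"
```

```text
1.4171020340117098 [ 4.665   2.9249 -4.2814] [ 0.6089 -0.6107 -0.0022] 0.07692764746025205
```

Request:
apply_moves([
  [[0,0,0],[0,0,0.25],32],
  [[0,0,0],[0,0,0.25],42],
  [[0,0,0],[0,0,0.25],54],
  [[0,0,0],[0,0,0.25],62],
  [[0,0,0],[0,0,0.25],62],
  [[0,0,-20],[0,0,0.25],62],
  [[0,0,-60],[0,0,0.25],62],
  [[0,0,-110],[0,0,0.25],62],
  [[0,0,-150],[0,0,0.25],62],
  [[0,0,-150],[0,0,0.25],62],
])

```text
time: 18.6
position: [0.5846, 0.0631, 0.2823]
ee_rot: [-0.0, 0.999, -0.053, 0.004]
force: [0.0, 0.1, -0.2]
gripper_width: 0.0621
gripper_force: 0.0
```

The 0.25 rad turn in my last call carried on while the fingers opened. That adds at most about 0.2 rad of slip, still within a quarter turn. I'll move the arm aside and check.

Request:
apply_moves([
  [[-40,30,0],[0,0,0],62],
  [[-80,70,0],[0,0,0],62],
  [[-110,120,0],[0,0,0],62],
  [[-130,170,0],[0,0,0],62],
  [[-150,220,0],[0,0,0],62],
  [[-150,270,0],[0,0,0],62],
  [[-150,300,0],[0,0,0],62],
  [[-150,300,0],[0,0,0],62],
  [[-150,300,0],[0,0,0],62],
])

```text
time: 19.73
position: [0.401, -0.2181, 0.2773]
ee_rot: [-0.001, 0.999, -0.054, -0.001]
force: [0.4, -0.5, 0.1]
gripper_width: 0.0617
gripper_force: 0.0
```

```bash
python3 -c "
from h import *
st()
t=eyes.snapshot('top')[:,:,::-1];s=eyes.snapshot('side')[:,:,::-1]
a=cv2.resize(t[190:270,270:350+10],None,fx=4.4,fy=4.4,interpolation=2);b=cv2.resize(s[220:305,270:350],None,fx=5,fy=5,interpolation=2)
o=np.zeros((600,800,3),np.uint8);o[:a.shape[0],:a.shape[1]]=a;o[:b.shape[0],400:]=b
c=cv2.resize(t[130:370,20:540],(400,185));o[400:585,:400]=c
cv2.imwrite('pics/g6.png',o)"
```

```text
time 19.725
qpos [-0.6514  0.0712  1.6508  0.0008  1.422   1.0265]
position [ 0.401  -0.2181  0.2773]
ee_rot [-0.001   0.9986 -0.0536 -0.0008]
force [ 0.3596 -0.5465  0.1152]
ft_torque [ 0.0143 -0.0414 -0.0159]
gripper_width 0.061663218941342246
gripper_force 0.0
```

View pics/g6.png

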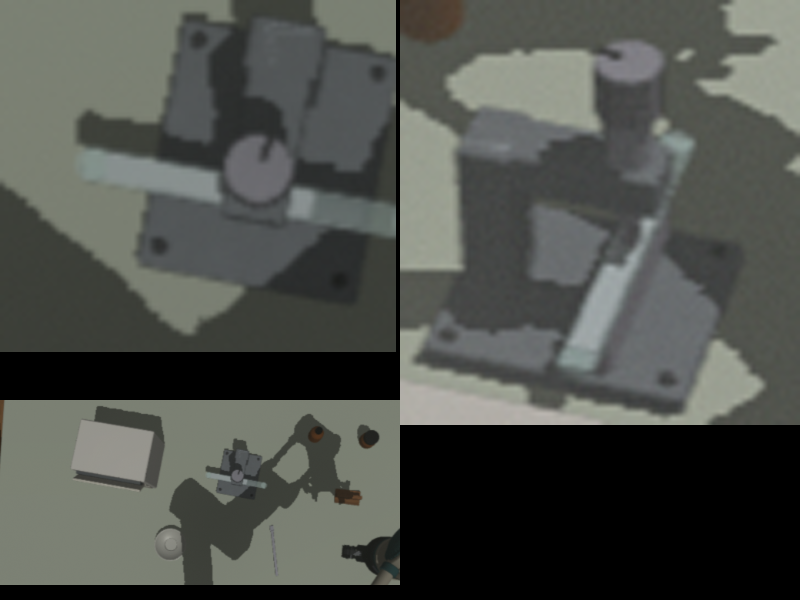

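The file lies along the bar with the spindle down on it. The pointer, now at about (267,145), has turned about 171° in all, roughly 0.65 rad of that past the nip. The bottles, dish and pusher haven't been disturbed.

```bash
python3 -c "
from station import job
print(job.sign_off())"
```

```text
the job is handed in; nothing more can be done
None
```

The glass file lies along the anvil, clamped under the spindle. The ratchet slipped about 0.65 rad past nipping, within the quarter turn; the cap and file are released, the other things on the sill were left alone, and the job was handed in at about 20 s.

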